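Hang the ear defenders over the stand's bar

TASK

Hang the ear defenders (the pair with the deep, bulky cups and the thick pad on top of the headband) over the horizontal bar of the stand: the pad rests on the bar about midway between the posts, one cup hangs on each side of the bar, the headband squarely across it. Set them on the bar gently rather than dropping them, let go, and leave the slim headset with the microphone boom standing where it is.

Things in the scene. Friction and masses are not known exactly. Their poses are not given: they have to be found in the camera images.
- ear_defenders: Rigid ear defenders, 0.22 kg, standing on two deep white cups, headband arching up; 165 (x) x 66 (y) x 146 (z) mm. Origin: midway between the cups, level with their undersides. x from ear to ear, y along the band's width, z up. Cups 66 mm in y, 80 high, 76 mm gap between them in x. Thick grey crown pad 66 (x) x 36 (y) mm, z from 120 to 146 mm; band 24 mm wide. A half turn about z changes nothing.
- crown (a point): Centre of the flat underside of the ear defenders' crown pad, 120 mm above their origin, axes as theirs; it comes to rest on the bar. The pad (26 mm high) is best pinched from above across its 36 mm, fingers closing along y, fingertips ending about 8 mm above this underside, since the bar then runs along y right under pad and fingers.
- stand: Fixed stand: steel tube of 18 mm diameter bent into an upside-down U on a grey base plate 140 (x) x 230 (y) mm, plate top 10 mm high. Origin: centre of the base on the worktop. The horizontal bar runs along y at x = 0, its top 155 mm above the origin; posts at y = -100 and +100 mm; nothing rises above the bar. Once hung, the cups' undersides are 35 mm above the worktop.
- call_headset: The other headset, 0.15 kg, to be left alone: slim bare grey band 14 mm wide without pad, small thin white ear pieces, microphone boom on one side; about 140 (x) x 90 (y) x 138 (z) mm, standing upright. Origin: midway between its ear pads on the worktop; x from ear to ear, boom towards -y, z up.

How it is judged (in metres and radians):
At the end, for the whole second after the job is handed in: The ear defenders hang at rest on the bar: centre of the pad underside within 20 mm of the bar line, 45 mm of its middle and 8 mm of its top height; within 15 degrees of upright and 17 of square to the bar. The call headset still stands within 20 mm of where it was (x of crown in the frame of stand between -0.02 and 0.02 m and y of crown in the frame of stand between -0.045 and 0.045 m and z of crown in the frame of stand between 0.147 and 0.163 m and angle between ear_defenders's own z axis and vertical below 0.26 rad and angle between the x axis of ear_defenders and the x axis of stand, either way round below 0.3 rad and contact force between ear_defenders and stand above 0.5 N and linear speed of ear_defenders below 0.03 m/s and distance of call_headset from where it was at the start of the episode below 0.02 m and angle between call_headset's own z axis and vertical below 0.15 rad); the robot touches nothing.
It fails at once if the ear defenders are dropped (falling faster than 0.5 m/s out of the fingers) (linear speed of ear_defenders above 0.5 m/s and contact force between ear_defenders and the fingers below 0.2 N).
It fails at once if the call headset is knocked over or pushed more than 30 mm (distance of call_headset from where it was at the start of the episode above 0.03 m or angle between call_headset's own z axis and vertical above 0.5 rad).
It also fails if it takes over 40 s, if anything falls off the work surface, if the arm or the gripper's body presses on something with over 40 N, if the wrist force passes 120 N, or if a joint passes its speed limit or range.

ROBOT

A 6-joint arm with a two-finger parallel gripper is mounted at the origin on a cart in front of the work surface, level with it; the furniture and walls round the work are solid. World frame = base frame: x ahead of the robot, y to its left, z up, the work surface at z = 0. Lengths are in m, angles in degrees, forces in N, time in s.
With the tool pointing down it reaches from about 0.35 to 0.95 m from the base axis. Payload 17.4 kg.
Tool frame: the origin (TCP) lies on the centre line of the jaws, within the pads' length; the fingertips stand 8 mm ahead of it and the grasp point (between the pads) lies 11 mm behind it; x points along the fingers, y is the direction in which the jaws open and shut, and the axes are right-handed (so a half turn about x gives the same grasp; the last joint's range is limited). The gripper opens to 93 mm and grips with 3 to 60 N. Pads are 15 mm wide; open, the fingers measure 128 mm over their backs; the gripper's body (75 mm by 188 mm) begins 65 mm behind the grasp point.
Start: joints at [-71.78, 6.646, 82.598, -0, 90.757, -2.166], TCP at [0.235, -0.633, 0.227] pointing down, gripper open.
Joint ranges: [-162.19, 162.19], [-47.58, 125.68], [4.15, 143.07], [-65.23, 245.23], [0.69, 171.88], [-170.13, 170.13]. Speed limits (degrees/s): [108.29, 108.29, 127.2, 180, 180, 180].

INTERFACE

Orientations are given as a 3x3 rotation matrix whose columns are the frame's x, y, z axes.
In Python, from plant import r gives the robot as it stands.
- The arm moves only by the tool send_rows, never from a script. Its arguments are lists of equal length, an entry for each row: "rot": the turn, a rotation vector about the world's x, y, z in rad, a list of three; "delta_pos": the shift along the world's x, y, z in mm, a list of three; "claw": the finger opening in mm, from 0 to 93. In form: {"rot": [[wx, wy, wz], ...], "delta_pos": [[tx, ty, tz], ...], "claw": [claw, ...]}. A call has 1 to 20 rows; each row is the pose to reach, as a shift and turn from the pose commanded when the call began; what a row does not reach only later rows make up. A row lasts 1/10 s, in which the tool goes at most 50 mm and 8.59 degrees, less where a joint would pass 70% of its speed; a pose out of reach is approached as far as the arm can. A call with a gripper value outside its range is refused whole. The fingers move at their own pace and stop on an object; "newtons" is the grip in N (left out, the last holds). Time passes only in rows, so rows that repeat a pose let the fingers close. It gives the time, the measured TCP pose, the force and the opening at its end, in the units of the state.
- r.get_obs(): the state, without advancing time (a new reading comes with each control period).
- r.snapshot(name): name is "side" or "top"; returns a dict with "color" (384x512x3 uint8, red, green, blue), "fovy" (degrees; the focal length in pixels is half the picture's height over the tangent of half this angle, whatever the lens; pixels are square), "cx", "cy" (the principal point, pixels), "distortion" ([k1, k2, p1, p2, k3] as OpenCV has them; the pictures are not rectified), "rvec" (rotation vector, rad) and "tvec" (3), from world to camera coordinates, as OpenCV has them. Camera axes: x right, y down, z forward; pixel columns grow to the right and rows downward; lengths in m; the calibration is good to about 2 mm. A picture is of the moment at which its call begins. There is no depth.
- r.hand_in(): hands the job in, once; it reports no verdict.
The state is a dict: "t": time; "joints": joint angles; "qvel": joint speeds; "joint_torque": joint torques, N m; "ee_pos": TCP position; "ee_rot": TCP orientation; "wrist_force": force on the tool from outside, world axes, zero at the start; "moment": the same for the moment, N m; "gripper_width": finger opening in m.
Only numpy, scipy, OpenCV 4.12 (cv2) and the standard library are available. Lean on these libraries where they do the work, as an engineer would, in place of code of your own. Each camera call takes 0.05 s, during which the arm holds its last target.

## Working session

There is one attempt and no reset: what is moved stays moved. The work goes in short steps, Python scripts to look and compute and a tool call to move; the robot and the scene stay as the last step left them, time stands still between calls to the robot, and variables do not carry over. Pictures are saved under pics/ and viewed, and the job is handed in when it is done.

Besides the shell and the picture viewer there is one more tool, called after "Emit:" by a JSON object that holds its "api" and its "payload". send_rows: Moves the arm, as the interface text tells. Its arguments: {"type":"object","properties":{"rot":{"type":"array","items":{"type":"array","items":{"type":"number"}}},"delta_pos":{"type":"array","items":{"type":"array","items":{"type":"number"}}},"claw":{"type":"array","items":{"type":"number"}},"newtons":{"type":"number"}},"required":["rot","delta_pos","claw"]}

```bash
mkdir -p pics; ls
python3 - <<'E'
from plant import r
import cv2,pickle
for n in("side","top"):
    s=r.snapshot(n); cv2.imwrite(f"pics/{n}0.png",s["color"][:,:,::-1]); pickle.dump(s,open(f"{n}0.pkl","wb"))
    print({k:v for k,v in s.items() if k!="color"})
o=r.get_obs();print(o)
E
```

```text
pics
{'fovy': 54.2956099548021, 'cx': 255.79539441136558, 'cy': 188.30166211649356, 'distortion': array([0.04040271, 0.        , 0.        , 0.        , 0.        ]), 'rvec': array([ 1.07972754, -2.34729897,  1.10612926]), 'tvec': array([0.31371705, 0.29343383, 0.81020134])}
{'fovy': 50.578866159037375, 'cx': 256.8685063797524, 'cy': 192.54839248048253, 'distortion': array([-0.03680382,  0.        ,  0.        ,  0.        ,  0.        ]), 'rvec': array([ 2.09555278, -2.14000146,  0.13798992]), 'tvec': array([0.04359941, 0.48383927, 0.98702881])}
{'t': 0.1, 'joints': array([-7.17810185e+01,  6.67218807e+00,  8.26301707e+01,  1.27892152e-03,
        9.07558860e+01, -2.16604441e+00]), 'qvel': array([-0.02734667, -0.04864568, -0.08441487,  0.03734899,  0.00814389,
        0.03090886]), 'joint_torque': array([ 2.46962343e-03, -7.22889376e+01, -6.23864508e+01,  7.80356093e-02,
        2.27609550e-02, -1.16833799e-04]), 'ee_pos': array([ 0.2350656 , -0.63257664,  0.22598839]), 'ee_rot': array([[-2.96627280e-04,  3.48327194e-01, -9.37372966e-01],
       [ 9.72578724e-04, -9.37372464e-01, -3.48327315e-01],
       [-9.99999483e-01, -1.01499239e-03, -6.07253742e-05]]), 'wrist_force': array([ 0.07402312, -0.739357  , -0.46449297]), 'moment': array([ 0.0207798 , -0.01479993, -0.02661692]), 'gripper_width': 0.09309075563981267}
```

View pics/side0.png

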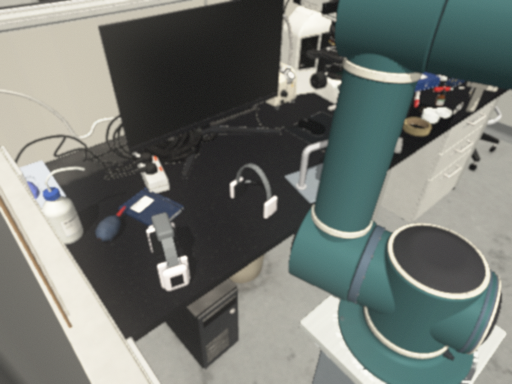

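View pics/top0.png

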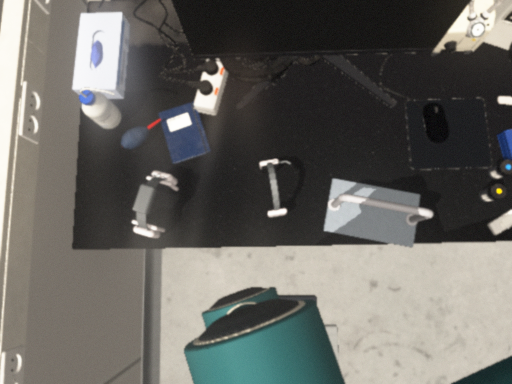

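Side: the ear defenders are around (170,255), the slim headset around (255,190), and the stand is partly hidden at (310,165). Top: the defenders are around (150,205), the headset around (275,188), and the stand bar runs from (335,203) to (428,214). I'll zoom in for finer pixel positions.

Run:
```python
import cv2
t=cv2.imread("pics/top0.png"); s=cv2.imread("pics/side0.png")
def crop(im,x,y,w,h,k,n):
    c=cv2.resize(im[y:y+h,x:x+w],None,fx=k,fy=k,interpolation=cv2.INTER_CUBIC)
    for i in range(0,w,10):
        cv2.putText(c,str(x+i),(i*k,8),0,.3,(0,255,255),1) if i%20==0 else 0; cv2.line(c,(i*k,10),(i*k,16),(0,255,255),1)
    for j in range(0,h,10): cv2.putText(c,str(y+j),(0,j*k+4),0,.3,(0,255,255),1)
    cv2.imwrite(n,c)
crop(t,115,160,80,85,7,"pics/t_def.png")
crop(t,310,170,130,80,6,"pics/t_st.png")
crop(s,135,200,70,95,6,"pics/s_def.png")
```

```text
(no output)
```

View pics/t_def.png

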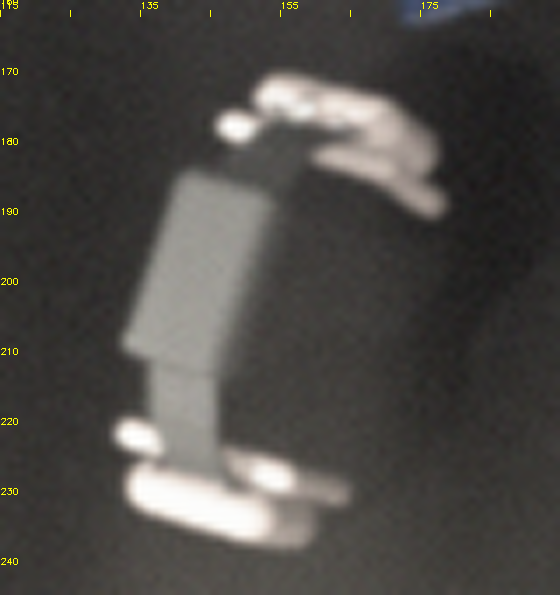

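View pics/t_st.png

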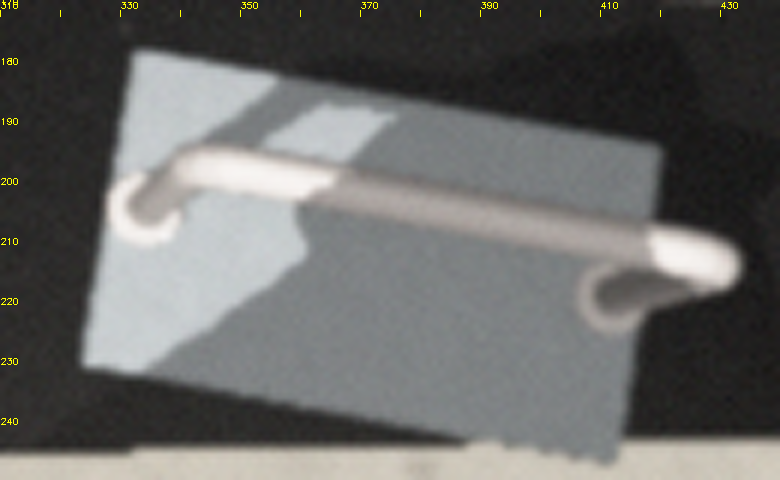

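View pics/s_def.png

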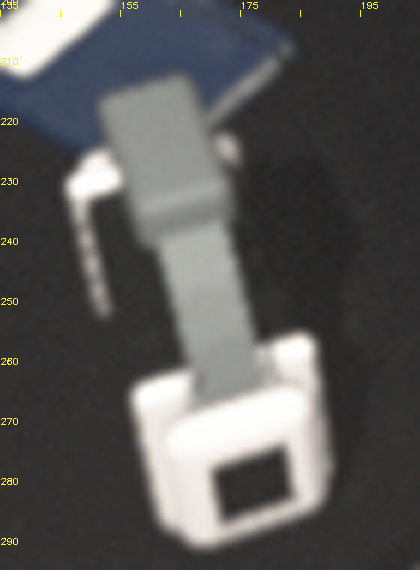

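```bash
cat > h.py <<'E'
import numpy as np,cv2,pickle
def cam(s):
    f=192/np.tan(np.radians(s["fovy"]/2)); K=np.array([[f,0,s["cx"]],[0,f,s["cy"]],[0,0,1.]])
    return K,np.array(s["distortion"]),np.array(s["rvec"]),np.array(s["tvec"])
def unp(s,px,z):
    K,d,rv,t=cam(s); R=cv2.Rodrigues(rv)[0]; C=-R.T@t
    u=cv2.undistortPoints(np.array(px,float).reshape(-1,1,2),K,d)[:,0]
    D=np.c_[u,np.ones(len(u))]@R
    return C+D*((z-C[2])/D[:,2])[:,None]
def proj(s,P):
    K,d,rv,t=cam(s); return cv2.projectPoints(np.array(P,float).reshape(-1,1,3),rv,t,K,d)[0][:,0]
E
python3 - <<'E'
from h import *
np.set_printoptions(precision=4,suppress=True)
T=pickle.load(open("top0.pkl","rb"));S=pickle.load(open("side0.pkl","rb"))
p=unp(T,[(141.4,184.3),(154,188.6),(145.7,213.6),(132.9,209.3)],.146)
b=unp(T,[(332,178),(420.3,194.5),(412,247.5),(323.7,231)],.010)
for q in(p,b):
    print(q,q.mean(0),[np.linalg.norm(q[i]-q[(i+1)%4]) for i in range(4)],
     [np.degrees(np.arctan2(*(q[j]-q[i])[1::-1])) for i,j in((0,1),(3,2),(0,3),(1,2))])
bar=unp(T,[(341.5,196.5),(431,214.5)],.146);print("bar",bar)
bar=unp(T,[(360,201),(415,210)],.146);print("bar",bar,np.degrees(np.arctan2(*(bar[1]-bar[0])[1::-1])))
print(proj(S,p))
print(unp(T,[(275,190)],.13))
# side: pad top corners
q=unp(S,[(152,217.5),(166,213),(173,230),(158,235)],.146);print(q,q.mean(0))
E
```

```text
[[0.4927 0.296  0.146 ]
 [0.4819 0.2663 0.146 ]
 [0.4245 0.2841 0.146 ]
 [0.435  0.3141 0.146 ]] [0.4585 0.2901 0.146 ] [np.float64(0.03168409776507972), np.float64(0.0601272872410781), np.float64(0.031829035342202806), np.float64(0.06048780338870016)] [np.float64(-109.9668665443212), np.float64(-109.30521737970702), np.float64(162.62167998187536), np.float64(162.77344931353147)]
[[ 0.5236 -0.1622  0.01  ]
 [ 0.4746 -0.3874  0.01  ]
 [ 0.3395 -0.3554  0.01  ]
 [ 0.3862 -0.1345  0.01  ]] [ 0.431  -0.2599  0.01  ] [np.float64(0.23048638056742923), np.float64(0.1387826335760492), np.float64(0.22579072366352934), np.float64(0.14019130990637418)] [np.float64(-102.28428593488974), np.float64(-101.92514242082869), np.float64(168.5983158939665), np.float64(166.66676877211822)]
bar [[ 0.4534 -0.1606  0.146 ]
 [ 0.4081 -0.3572  0.146 ]]
bar [[ 0.4422 -0.2014  0.146 ]
 [ 0.419  -0.3225  0.146 ]] -100.8378576823751
[[153.1855 214.6388]
 [167.3891 211.2996]
 [174.1615 229.0848]
 [159.2672 232.9533]]
[[ 0.4746 -0.0116  0.13  ]]
[[0.4863 0.3026 0.146 ]
 [0.4791 0.2715 0.146 ]
 [0.4238 0.2874 0.146 ]
 [0.4315 0.3191 0.146 ]] [0.4552 0.2952 0.146 ]
```

Run:
```python
from h import *
np.set_printoptions(precision=4,suppress=True)
T=pickle.load(open("top0.pkl","rb"));S=pickle.load(open("side0.pkl","rb"))
print(unp(T,[(78,110),(74,248),(130,240)],0))
print(unp(S,[(150,384),(60,250)],0))
from scipy.optimize import minimize
def box(v,dz=.146):
    c,s=np.cos(v[2]),np.sin(v[2]);return np.array([[v[0]+c*a-s*b,v[1]+s*a+c*b,dz] for a,b in((.033,.018),(.033,-.018),(-.033,-.018),(-.033,.018))])
pt=np.array([(141.4,184.3),(154,188.6),(145.7,213.6),(132.9,209.3)]);ps=np.array([(152,217.5),(166,213),(173,230),(158,235)])
from scipy.optimize import least_squares
f=lambda v:np.r_[(proj(T,box(v))-pt).ravel(),(proj(S,box(v))-ps).ravel()]
o=least_squares(f,[.457,.292,-.3]);print(o.x,np.degrees(o.x[2]),o.fun.round(1))
```

```text
[[0.738  0.5317 0.    ]
 [0.3549 0.5204 0.    ]
 [0.3734 0.3701 0.    ]]
[[0.243  0.4665 0.    ]
 [0.6754 0.4764 0.    ]]
[ 0.4579  0.2924 -0.2982] -17.08350935520663 [-1.6 -0.8  0.3 -1.  -0.4  1.5 -2.3  1.5 -0.8 -2.6  1.2 -2.4  1.7  0.2
 -0.1  0. ]
```

Emit:
{"api": "send_rows", "payload": {"rot": [[0,0,0.15],[0,0,0.3],[0,0,0.45],[0,0,0.6],[0,0,0.75],[0,0,0.9],[0,0,1.05],[0,0,1.2],[0,0,1.35],[0,0,1.5],[0,0,1.65],[0,0,1.8],[0,0,1.95],[0,0,2.1],[0,0,2.25],[0,0,2.4],[0,0,2.489],[0,0,2.489]], "delta_pos": [[15,35,20],[35,80,40],[60,125,60],[85,170,80],[110,215,80],[135,260,80],[155,305,80],[175,350,80],[190,395,80],[200,440,80],[205,485,80],[210,530,80],[215,575,80],[220,620,80],[222,665,80],[222,710,80],[222,750,80],[222,750,80]], "claw": [93,93,93,93,93,93,93,93,93,93,93,93,93,93,93,93,93,93]}}

```text
t: 1.9
ee_pos: [0.4566, 0.1209, 0.3062]
ee_rot: [[-0.001, 0.285, 0.958], [0.001, 0.958, -0.285], [-1.0, 0.0, -0.001]]
wrist_force: [0.7, 0.3, -0.0]
gripper_width: 0.0928
```

Emit:
{"api": "send_rows", "payload": {"rot": [[0,0,-0.008],[0,0,-0.008],[0,0,-0.008],[0,0,-0.008],[0,0,-0.008],[0,0,-0.008]], "delta_pos": [[1,45,0],[1,90,-20],[1,135,-50],[1,171,-90],[1,171,-100],[1,171,-100]], "claw": [93,93,93,93,93,93]}}

```text
t: 2.5
ee_pos: [0.4574, 0.2879, 0.204]
ee_rot: [[-0.004, 0.3, 0.954], [-0.002, 0.954, -0.3], [-1.0, -0.003, -0.003]]
wrist_force: [0.3, -0.0, 0.6]
gripper_width: 0.0929
```

Run:
```python
from plant import r
import cv2,numpy as np
from h import *
o=r.get_obs();print(o["ee_pos"],o["joints"].round(1))
for n,b in(("side",(110,160,130,140)),("top",(90,140,140,110))):
    s=r.snapshot(n);x,y,w,h=b
    tip=o["ee_pos"]+.008*o["ee_rot"][:,0];print(n,proj(s,[tip,[.458,.292,.146]]))
    cv2.imwrite(f"pics/{n}1.png",cv2.resize(s["color"][y:y+h,x:x+w,::-1],None,fx=4,fy=4,interpolation=cv2.INTER_CUBIC))
```

```text
[0.45737995 0.28792547 0.20397695] [ 29.5  -9.7 100.7  -0.   89.2 -43.1]
side [[161.48511612 204.87917545]
 [162.83855732 222.27891496]]
top [[137.31387938 195.95715047]
 [142.6894647  199.13865649]]
```

View pics/side1.png

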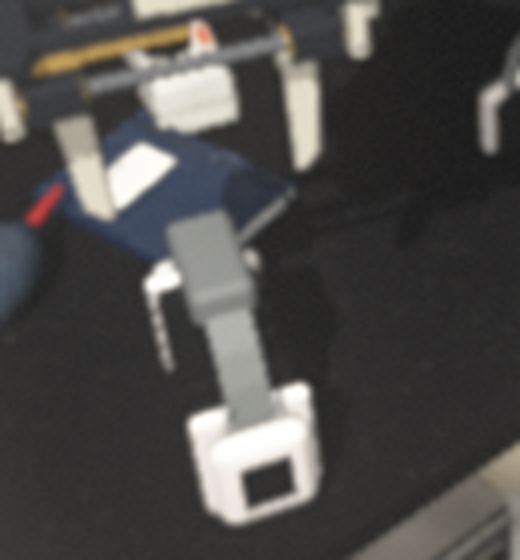

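View pics/top1.png

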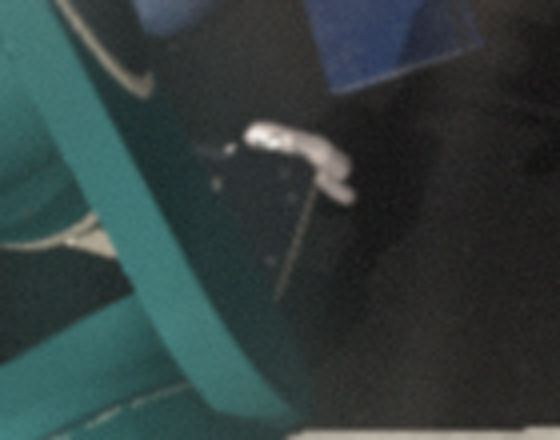

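The side view shows the fingers straddling the pad centrally: tip midpoint at about (161,207), pad top centre at about (163,224). Going down.

Emit:
{"api": "send_rows", "payload": {"rot": [[0,0,0],[0,0,0],[0,0,0],[0,0,0],[0,0,0],[0,0,0]], "delta_pos": [[0,0,0],[0,0,-20],[0,0,-40],[0,0,-60],[0,0,-60],[0,0,-60]], "claw": [93,93,93,93,93,93]}}

```text
t: 3.2
ee_pos: [0.4587, 0.2878, 0.1482]
ee_rot: [[0.001, 0.301, 0.954], [0.001, 0.954, -0.301], [-1.0, 0.001, 0.001]]
wrist_force: [0.2, -0.1, 0.4]
gripper_width: 0.0931
```

Emit:
{"api": "send_rows", "payload": {"rot": [[0,0,0],[0,0,0],[0,0,0],[0,0,0],[0,0,0],[0,0,0],[0,0,0],[0,0,0],[0,0,0],[0,0,0],[0,0,0],[0,0,0]], "delta_pos": [[0,4,-8],[0,4,-12],[0,4,-12],[0,4,-12],[0,4,-12],[0,4,-12],[0,4,-12],[0,4,-12],[0,4,-12],[0,4,-12],[0,4,-12],[0,4,-12]], "claw": [93,93,60,45,42,40,38,36,33,30,30,30], "newtons": 20}}

```text
t: 4.4
ee_pos: [0.4581, 0.2923, 0.1347]
ee_rot: [[0.0, 0.3, 0.954], [-0.0, 0.954, -0.3], [-1.0, 0.0, 0.0]]
wrist_force: [0.5, 1.1, -0.3]
gripper_width: 0.0358
```

Run:
```python
from plant import r
import cv2,numpy as np
o=r.get_obs();print(o["ee_pos"],o["gripper_width"],o["wrist_force"])
s=r.snapshot("side")
cv2.imwrite(f"pics/side2.png",cv2.resize(s["color"][150:300,100:240,::-1],None,fx=4,fy=4,interpolation=cv2.INTER_CUBIC))
```

```text
[0.45812932 0.29226815 0.1346597 ] 0.03578134313371193 [ 0.48650586  1.05425533 -0.30535463]
```

View pics/side2.png

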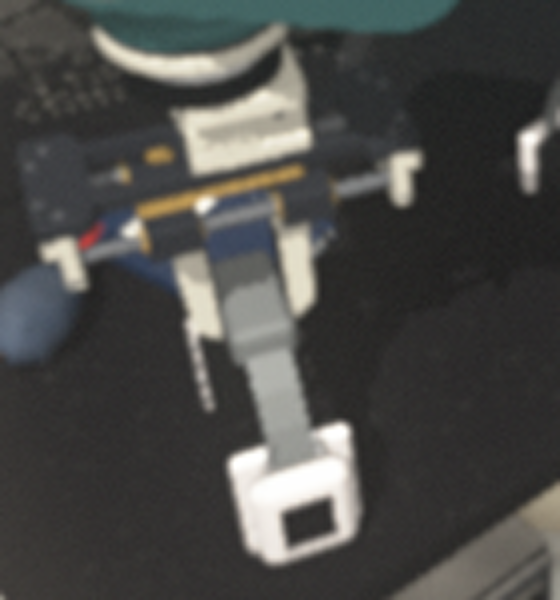

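Gripped at 35.8 mm, matching the pad, and it looks centred. Lifting.

Emit:
{"api": "send_rows", "payload": {"rot": [[0,0,0],[0,0,0],[0,0,0],[0,0,0],[0,0,0],[0,0,0],[0,0,0],[0,0,0],[0,0,0],[0,0,0],[0,0,0]], "delta_pos": [[0,0,5],[0,0,15],[0,0,35],[0,0,60],[0,0,85],[0,0,110],[0,0,135],[0,0,160],[0,0,180],[0,0,195],[0,0,200]], "claw": [30,30,30,30,30,30,30,30,30,30,30], "newtons": 25}}

```text
t: 5.55
ee_pos: [0.4582, 0.2923, 0.3366]
ee_rot: [[0.002, 0.3, 0.954], [0.001, 0.954, -0.3], [-1.0, 0.001, 0.001]]
wrist_force: [0.3, -0.9, -2.6]
gripper_width: 0.036
```

Run:
```python
from plant import r
import cv2,numpy as np
o=r.get_obs();print(o["ee_pos"],o["gripper_width"],o["wrist_force"],o["moment"])
for n in("side","top"):
    s=r.snapshot(n); cv2.imwrite(f"pics/{n}3.png",s["color"][:,:,::-1])
```

```text
[0.45823525 0.29234835 0.33659924] 0.03597737464123568 [ 0.27372772 -0.94713623 -2.57698503] [-0.00329903 -0.14155836  0.04423671]
```

View pics/side3.png

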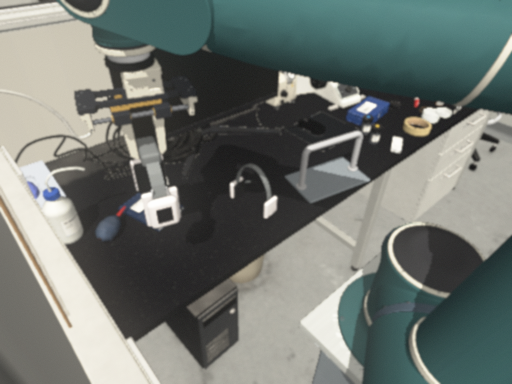

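Held and lifted; the weight shows as about 2 N. The side view now shows the stand with its bar from about (304,150) to (360,134), so I can refine its position.

Run:
```python
import cv2
from h import *
s=cv2.imread("pics/side3.png")
cv2.imwrite("pics/s3st.png",cv2.resize(s[115:215,275:385],None,fx=6,fy=6,interpolation=cv2.INTER_CUBIC))
cv2.imwrite("pics/s3d.png",cv2.resize(s[80:240,70:220],None,fx=3.7,fy=3.7,interpolation=cv2.INTER_CUBIC))
S=pickle.load(open("side0.pkl","rb"))
th=np.radians(-12.3);R=np.array([[np.cos(th),-np.sin(th)],[np.sin(th),np.cos(th)]]);c=np.array([.431,-.26])
P=[np.r_[c+R@np.array(q[:2]),q[2]] for q in((.07,.115,.01),(.07,-.115,.01),(-.07,-.115,.01),(-.07,.115,.01),(0,.1,.155),(0,-.1,.155),(0,.1,.01),(0,-.1,.01))]
print(((proj(S,P)-[275,115])*6).round())
```

```text
[[ 58. 362.]
 [403. 246.]
 [574. 384.]
 [212. 520.]
 [188. 191.]
 [519.  88.]
 [156. 429.]
 [463. 320.]]
```

View pics/s3st.png

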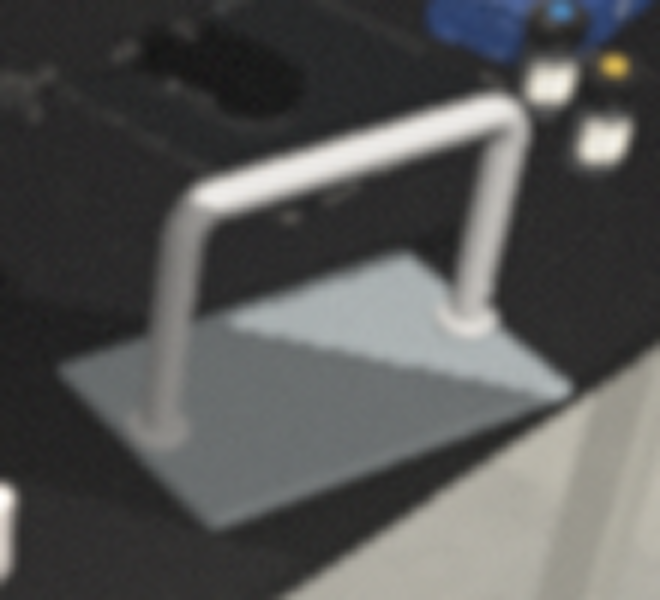

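View pics/s3d.png

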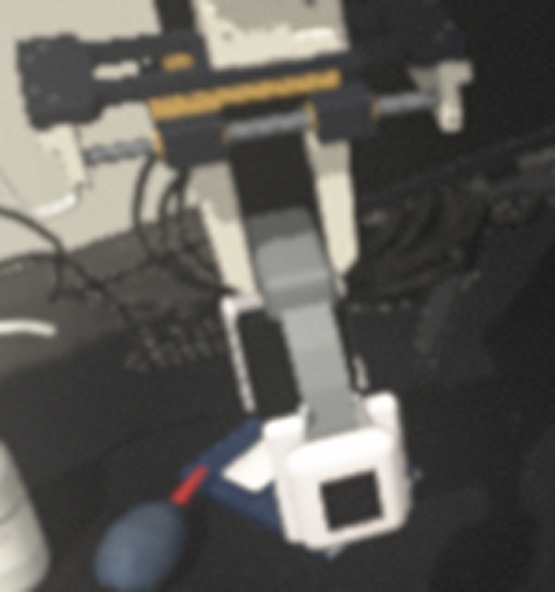

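Run:
```python
from h import *
S=pickle.load(open("side0.pkl","rb"))
def P(c,yaw,q):
    t=np.radians(yaw);R=np.array([[np.cos(t),-np.sin(t),0],[np.sin(t),np.cos(t),0],[0,0,1]]);return np.array(c)+np.array(q)@R.T
q=[(-.033,.018,.146),(-.033,-.018,.146),(.033,-.018,.146),(.033,.018,.146),(-.033,.018,.12),(-.033,-.018,.12),(-.0825,.033,0),(-.0825,-.033,0),(-.0825,-.033,.08),(-.0825,.033,.08)]
print(((proj(S,P([.458,.2923,.202],-17.3,q))-[70,80])*3.7).round())
```

```text
[[264. 285.]
 [339. 269.]
 [309. 201.]
 [238. 215.]
 [273. 328.]
 [346. 312.]
 [302. 573.]
 [426. 537.]
 [411. 425.]
 [276. 459.]]
```

Run:
```python
from h import *
S=pickle.load(open("side0.pkl","rb"))
def P(c,yaw,q):
    t=np.radians(yaw);R=np.array([[np.cos(t),-np.sin(t),0],[np.sin(t),np.cos(t),0],[0,0,1]]);return np.array(c)+np.array(q)@R.T
q=[(-.033,.018,.146),(-.033,-.018,.146),(.033,-.018,.146),(.033,.018,.146),(-.033,.018,.12),(-.033,-.018,.12),(-.0825,.033,0),(-.0825,-.033,0),(-.0825,-.033,.08),(-.0825,.033,.08)]
a=proj(S,P([.458,.2923,0],-17.3,q))
print(((a-[135,200])*6).round())   # s_def
print(((a-[100,150])*4).round())   # side2
```

```text
[[137. 210.]
 [238. 181.]
 [193.  64.]
 [ 97.  89.]
 [148. 259.]
 [246. 230.]
 [182. 577.]
 [352. 518.]
 [334. 386.]
 [152. 445.]]
[[231. 340.]
 [299. 321.]
 [269. 242.]
 [205. 259.]
 [238. 373.]
 [304. 353.]
 [261. 584.]
 [375. 545.]
 [363. 458.]
 [242. 497.]]
```

Emit:
{"api": "send_rows", "payload": {"rot": [[0,0,0],[0,0,0],[0,0,0.01],[0,0,0.02],[0,0,0.03],[0,0,0.04],[0,0,0.05],[0,0,0.06],[0,0,0.07],[0,0,0.08],[0,0,0.09],[0,0,0.09],[0,0,0.09],[0,0,0.09],[0,0,0.09],[0,0,0.09],[0,0,0.09],[0,0,0.09],[0,0,0.09],[0,0,0.09]], "delta_pos": [[0,-5,0],[0,-17,0],[0,-35,0],[0,-60,0],[-2,-90,0],[-4,-123,0],[-6,-157,0],[-8,-191,0],[-10,-225,0],[-12,-260,0],[-14,-295,0],[-16,-330,0],[-18,-365,0],[-20,-400,0],[-22,-435,0],[-24,-468,0],[-25,-498,0],[-26,-523,0],[-27,-542,0],[-27,-552,0]], "claw": [30,30,30,30,30,30,30,30,30,30,30,30,30,30,30,30,30,30,30,30]}}

```text
t: 7.65
ee_pos: [0.4301, -0.2613, 0.3339]
ee_rot: [[-0.001, 0.215, 0.977], [0.0, 0.977, -0.215], [-1.0, 0.0, -0.001]]
wrist_force: [0.2, 0.6, -2.3]
gripper_width: 0.0357
```

Run:
```python
from plant import r
import cv2,numpy as np
from h import *
o=r.get_obs();print(o["ee_pos"],o["ee_rot"].round(3),o["gripper_width"],o["joints"].round(1))
for n in("side","top"):
    s=r.snapshot(n); cv2.imwrite(f"pics/{n}4.png",s["color"][:,:,::-1])
```

```text
[ 0.43013403 -0.26133173  0.33386889] [[-0.001  0.215  0.977]
 [ 0.     0.977 -0.215]
 [-1.     0.    -0.001]] 0.03566338777988604 [ -34.2  -15.2   93.4   -0.   101.9 -111.8]
```

View pics/side4.png

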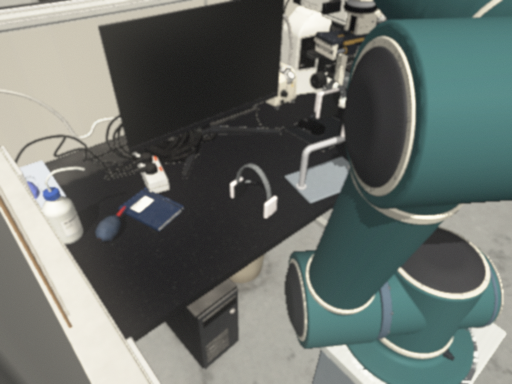

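View pics/top4.png

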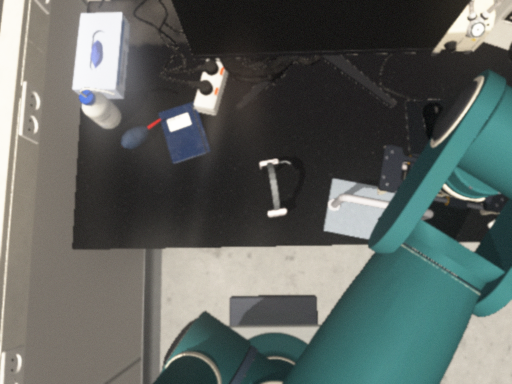

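Both views are blocked by the arm here; only the headset and the left end of the bar are visible, both undisturbed. In-hand centring was good, with a possible offset of 2–4 mm against ±29 mm cup clearance, so I'll descend, slowly near contact.

Emit:
{"api": "send_rows", "payload": {"rot": [[0,0,0],[0,0,0],[0,0,0],[0,0,0],[0,0,0],[0,0,0],[0,0,0],[0,0,0],[0,0,0],[0,0,0],[0,0,0],[0,0,0],[0,0,0]], "delta_pos": [[2,0,-5],[2,0,-15],[2,0,-30],[2,0,-45],[2,0,-60],[2,0,-75],[2,0,-90],[2,0,-105],[2,0,-120],[2,0,-135],[2,0,-145],[2,0,-150],[2,0,-150]], "claw": [30,30,30,30,30,30,30,30,30,30,30,30,30]}}

```text
t: 9.05
ee_pos: [0.433, -0.2596, 0.1841]
ee_rot: [[-0.001, 0.213, 0.977], [0.0, 0.977, -0.213], [-1.0, 0.0, -0.001]]
wrist_force: [-0.1, -0.4, -1.9]
gripper_width: 0.0356
```

Run:
```python
from plant import r
import cv2,numpy as np
o=r.get_obs();print(o["ee_pos"],o["wrist_force"],o["moment"])
for n in("side","top"):
    s=r.snapshot(n); x,y,w,h=(265,80,120,140) if n=="side" else (300,130,200,130)
    cv2.imwrite(f"pics/{n}5.png",cv2.resize(s["color"][y:y+h,x:x+w,::-1],None,fx=4,fy=4,interpolation=cv2.INTER_CUBIC))
```

```text
[ 0.4330173  -0.25963787  0.18407724] [-0.09515967 -0.43283319 -1.85523332] [ 0.01625336 -0.09877504 -0.01840441]
```

View pics/side5.png

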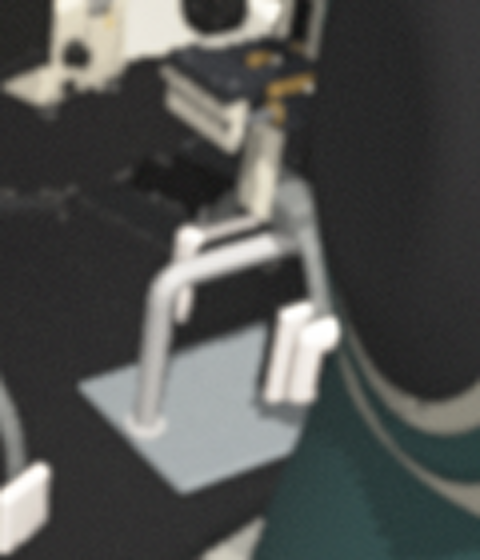

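View pics/top5.png

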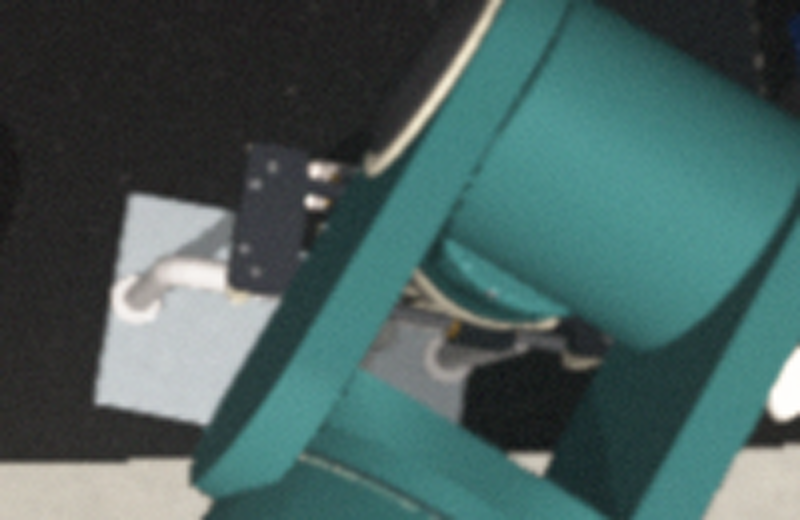

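The side view shows one cup on each side of the bar, with the pad just above it. I'll lower in small steps.

Emit:
{"api": "send_rows", "payload": {"rot": [[0,0,0],[0,0,0],[0,0,0],[0,0,0],[0,0,0],[0,0,0],[0,0,0]], "delta_pos": [[0,0,-3],[0,0,-6],[0,0,-8],[0,0,-10],[0,0,-11],[0,0,-12],[0,0,-12]], "claw": [30,30,30,30,30,30,30]}}

```text
t: 9.85
ee_pos: [0.4331, -0.2597, 0.1726]
ee_rot: [[-0.0, 0.213, 0.977], [0.0, 0.977, -0.213], [-1.0, 0.0, -0.0]]
wrist_force: [-0.3, 0.0, -1.9]
gripper_width: 0.0357
```

Emit:
{"api": "send_rows", "payload": {"rot": [[0,0,0],[0,0,0],[0,0,0],[0,0,0]], "delta_pos": [[0,0,-1],[0,0,-2],[0,0,-3],[0,0,-3]], "claw": [30,30,30,30]}}

```text
t: 10.25
ee_pos: [0.4331, -0.2597, 0.1696]
ee_rot: [[0.0, 0.213, 0.977], [-0.0, 0.977, -0.213], [-1.0, -0.0, 0.0]]
wrist_force: [-0.8, -0.4, -1.5]
gripper_width: 0.0354
```

Emit:
{"api": "send_rows", "payload": {"rot": [[0,0,0],[0,0,0],[0,0,0]], "delta_pos": [[0,0,-1],[0,0,-1],[0,0,-1]], "claw": [30,30,30]}}

```text
t: 10.55
ee_pos: [0.4332, -0.2598, 0.1695]
ee_rot: [[0.001, 0.213, 0.977], [-0.0, 0.977, -0.213], [-1.0, -0.0, 0.001]]
wrist_force: [-2.7, 2.2, 6.4]
gripper_width: 0.0358
```

Contact: the force rose by 8 N. I'll ease off slightly and open.

Emit:
{"api": "send_rows", "payload": {"rot": [[0,0,0],[0,0,0],[0,0,0],[0,0,0],[0,0,0],[0,0,0],[0,0,0],[0,0,0],[0,0,0]], "delta_pos": [[0,0,0.7],[0,0,0.7],[0,0,0.7],[0,0,0.7],[0,0,0.7],[0,0,0.7],[0,0,0.7],[0,0,0.7],[0,0,0.7]], "claw": [30,34,37,40,45,52,60,66,66], "newtons": 5}}

```text
t: 11.45
ee_pos: [0.4331, -0.2597, 0.1694]
ee_rot: [[0.0, 0.213, 0.977], [0.0, 0.977, -0.213], [-1.0, 0.0, 0.0]]
wrist_force: [0.5, 0.3, -0.1]
gripper_width: 0.0651
```

Run:
```python
from plant import r
import cv2,numpy as np
s=r.snapshot("side"); x,y,w,h=(265,80,120,140)
cv2.imwrite(f"pics/side6.png",cv2.resize(s["color"][y:y+h,x:x+w,::-1],None,fx=4,fy=4,interpolation=cv2.INTER_CUBIC))
```

```text
(no output)
```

View pics/side6.png

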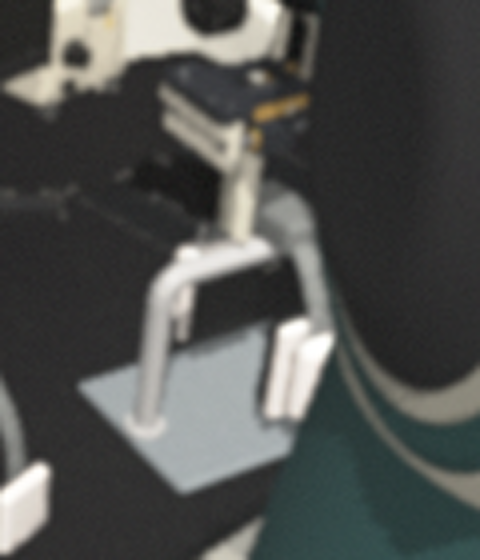

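Released, and it hangs stably with the pad on the bar and the cups either side. Retreating straight up, then away to uncover the views.

Emit:
{"api": "send_rows", "payload": {"rot": [[0,0,0],[0,0,0],[0,0,0],[0,0,0],[0,0,0],[0,0,0],[0,0,0],[0,0,0],[0,0,0],[0,0,0],[0,0,0],[0,0,0],[0,0,0],[0,0,0],[0,0,0],[0,0,0],[0,0,0],[0,0,0],[0,0,0],[0,0,0]], "delta_pos": [[0,0,5],[0,0,15],[0,0,30],[0,0,55],[0,0,85],[0,0,115],[0,0,145],[0,0,170],[0,20,180],[0,50,180],[0,90,180],[0,130,180],[0,170,180],[5,210,180],[5,250,180],[5,290,180],[10,330,180],[10,370,180],[10,400,180],[10,400,180]], "claw": [66,66,66,66,66,66,66,66,66,66,66,66,66,66,66,66,66,66,66,66]}}

```text
t: 13.5
ee_pos: [0.4427, 0.143, 0.3505]
ee_rot: [[0.001, 0.21, 0.978], [0.001, 0.978, -0.21], [-1.0, 0.001, 0.0]]
wrist_force: [0.9, -0.6, 0.4]
gripper_width: 0.0661
```

Run:
```python
from plant import r
import cv2,numpy as np,pickle
for n in("side","top"):
    s=r.snapshot(n); pickle.dump(s,open(n+"7.pkl","wb"));cv2.imwrite(f"pics/{n}7.png",s["color"][:,:,::-1])
    x,y,w,h=(270,100,120,120) if n=="side" else (310,150,130,110)
    cv2.imwrite(f"pics/{n}7c.png",cv2.resize(s["color"][y:y+h,x:x+w,::-1],None,fx=5,fy=5,interpolation=cv2.INTER_CUBIC))
```

```text
(no output)
```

View pics/side7.png

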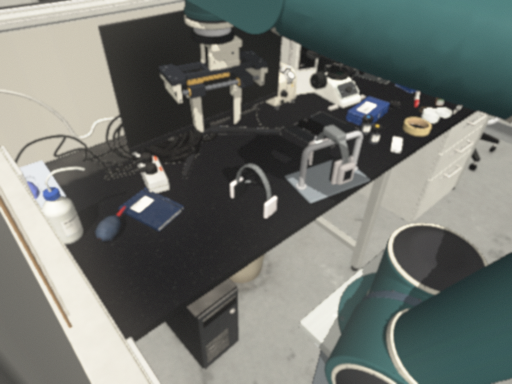

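View pics/side7c.png

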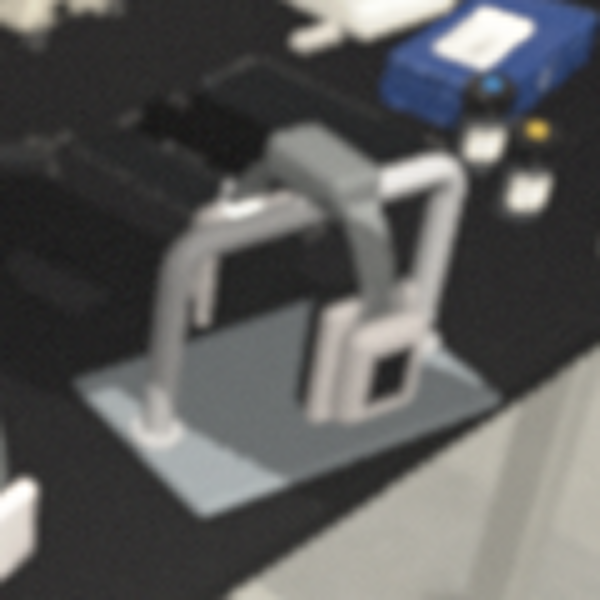

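View pics/top7c.png

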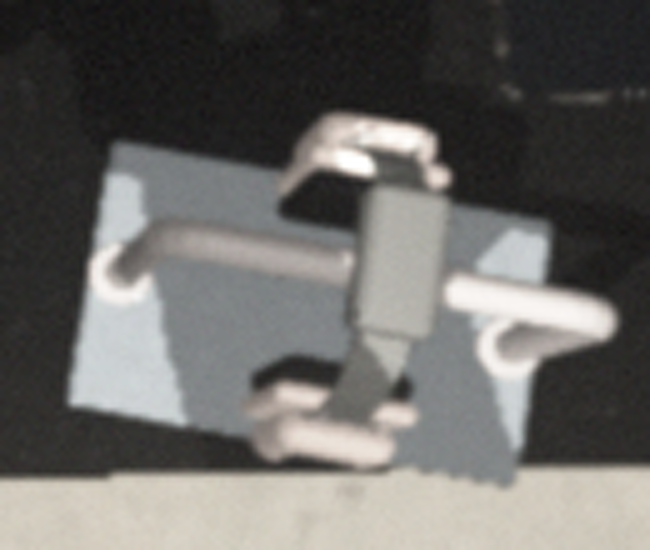

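It hangs squarely. A numeric check, including headset motion:

Run:
```python
from h import *
np.set_printoptions(precision=4,suppress=True)
T=pickle.load(open("top7.pkl","rb"))
q=unp(T,np.array([(363,187),(447,197),(430,340),(350,325)])/5+[310,150],.181)
c=q.mean(0)[:2];th=np.radians(-12.3);R=np.array([[np.cos(th),-np.sin(th)],[np.sin(th),np.cos(th)]])
print(c,"stand frame",R.T@(c-[.431,-.26]))
print([np.degrees(np.arctan2(*(q[i]-q[j])[1::-1])) for i,j in((0,3),(1,2))])
for n,(x,y,w,h) in(("side",(222,155,62,68)),("top",(252,150,45,72))):
    a=pickle.load(open(n+"0.pkl","rb"))["color"];b=pickle.load(open(n+"7.pkl","rb"))["color"]
    g=lambda i:cv2.cvtColor(i[y:y+h,x:x+w],cv2.COLOR_RGB2GRAY).astype(np.float32)
    print(n,cv2.phaseCorrelate(g(a),g(b)))
S=pickle.load(open("side7.pkl","rb"))
o=np.array([.431,-.26,.035])
def P(tilt):
    pts=np.array([(-.033,.018,.146),(-.033,-.018,.146),(.033,-.018,.146),(.033,.018,.146),(-.0825,.033,0),(-.0825,-.033,0)])-[0,0,.12]
    Ry=cv2.Rodrigues(np.array([0,np.radians(tilt),0.]))[0];Rz=cv2.Rodrigues(np.array([0,0,th]))[0]
    return (pts@Ry.T)@Rz.T+[.431,-.26,.155]
for t in(-10,0,10):print(t,((proj(S,P(t))-[270,100])*5).round().tolist())
```

```text
[ 0.4327 -0.2568] stand frame [0.001  0.0035]
[np.float64(-9.144851005086801), np.float64(-10.873162358930458)]
side ((-0.004202043896697205, -0.0016519505117642552), 0.9154801824026637)
top ((0.4157554094701261, 0.04300127988162927), 0.8935265914893444)
-10 [[345.0, 199.0], [396.0, 183.0], [327.0, 113.0], [277.0, 127.0], [308.0, 441.0], [394.0, 409.0]]
0 [[343.0, 187.0], [394.0, 171.0], [321.0, 117.0], [271.0, 132.0], [334.0, 446.0], [422.0, 413.0]]
10 [[339.0, 174.0], [390.0, 158.0], [315.0, 123.0], [265.0, 138.0], [360.0, 444.0], [449.0, 411.0]]
```

```bash
python3 -c "
from plant import r
print(r.hand_in(), r.get_obs()['t'])"
```

```text
the job is handed in; nothing more can be done
the job is handed in; nothing more can be done
```

The ear defenders are hanging on the bar and I've handed the job in. I pinched the pad (the jaws closed to 35.8 mm), lifted it over the slim headset and lowered it slowly onto the bar. After light contact (about 8 N) I opened the fingers and backed off. The last reading before hand-in was at 13.5 s of the 40 s allowed.

**Position:** in the last images the pad centre is about 1 mm off the bar line and 3.5 mm from the middle of the bar. It is 1–3° off square, and by eye within about 3° of upright, with one cup on each side.

**Call headset:** it shows no shift in the side view. The top view gives 0.4 px, about 1 mm, which I put down to shadow changes.

**Weaker checks:**
- The top and side views disagreed by about 5 mm on where the pad was before the grasp, so I used a joint fit of both.
- Both cameras were blocked just above the bar, so I relied on my earlier measurements until a partial side view showed the cups straddling it.
- After letting go, I did not measure the hanging height on its own. It comes from the contact height and the pictures.

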